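Put a mounted specimen away in a rinse dish whose lid hooks under a keeper

TASK

Put the red mounted specimen away in the covered dish. One edge of its lid is hooked under a keeper clip that may sit anywhere round the rim: find that side by sight or feel, raise the opposite edge until it is just clear, draw the lid out from under the clip and lay it aside, then stand the specimen inside the dish, the same way up as now. Put the lid back with its edge under the clip so that it sits centred and flush all round; do not force the lid, tip, lift or shove the dish, drop the specimen into it, or disturb the other things.

Things in the scene. Friction and masses are not known exactly. Their poses are not given: they have to be found in the camera images.
- dish: Round shallow steel dish, 100 mm outer diameter, 34 mm high, wall 4 mm (opening 92 mm across), floor 4 mm thick, 0.88 kg, loose on the bench: it slides under roughly 5 to 8 N, and a pull of 4 N up on the clip begins to tip it. Origin: centre of its underside; z up. A steel band round its wall carries the keeper clip; the clip's place round the rim is NOT tied to the dish's x axis.
- dish_rim (a point): Centre of the dish's rim plane, 34 mm above the dish's underside. The keeper clip is a dark bent steel strip, 37 mm wide, at an unmeasured place anywhere round the rim (full circle; the band is stiff and stays put). Its lip reaches in to 47 mm from the dish axis, its underside 7 mm and its top 10 mm above the rim; its upright's inner face is 55 mm from the axis.
- dish_floor (a point): Centre of the dish's inner floor, 4 mm above its underside. The band's screw housing, opposite the clip, sticks out to 58 mm from the dish axis, at 13 to 25 mm height, well below the rim. The bench to the robot's left of the dish is clear for 0.2 m and more, room to lay the lid.
- lid: Loose steel plug lid, 0.09 to 0.14 kg. A round flange, 106 mm diameter, 4 mm thick, rests on the rim; under it a plug, 87 mm diameter, 6 mm deep, hangs in the opening (2.5 mm play all round). Origin: centre of the flange's underside; z up; at the start it lies centred on the dish, its axes turned as the dish's. Round, so any part of its edge may go under the clip.
- lid_grip (a point): Centre of the black bar grip in the middle of the lid's top, 14 mm above the lid's origin; axes as the lid. The bar is 40 mm long (along the lid's x), 10 mm thick (along its y) and rises 20 mm above the flange's top. A straight lift is free for 3 mm; then the 6 mm of flange under the clip's lip catches and the load comes on that side. With the opposite edge raised till the plug clears the rim (tilt 0.1 to 0.2 rad) the lid draws out.
- puck_red: Red resin-mounted specimen, a disc 32 mm in diameter and 19 mm high, 22 g, standing loose on the bench to the robot's right of the dish. Origin: centre of its underside; z up.
- puck_green: Bystander: green mounted specimen, 30 mm in diameter, 21 mm high, loose. Origin: centre of its underside.
- puck_black: Bystander: black mounted specimen, 32 mm in diameter, 17 mm high, loose. Origin: centre of its underside.
- loupe: Bystander: black stand loupe, 39 mm in diameter, 24 mm high, loose, beyond the specimens. Origin: centre of its underside.
- tweezers: Bystander: steel tweezers, 132 mm long, 9 mm high, lying loose on the bench beyond the dish. Origin: centre of their underside.

How it is judged:
By the outcome, as a careful person would: the job done as asked, in the order asked, and still so for the second after the job is handed in, with the robot touching nothing.
It also fails if it takes over 72 s, if anything falls off the work surface, if the arm or the gripper's body presses on something with over 40 N, if the wrist force passes 120 N, or if a joint passes its speed limit or range.

ROBOT

A 6-joint arm with a two-finger parallel gripper is mounted at the origin on a cart in front of the work surface, level with it; the furniture and walls round the work are solid. World frame = base frame: x ahead of the robot, y to its left, z up, the work surface at z = 0. Lengths are in m, angles in rad, forces in N, time in s.
With the tool pointing down it reaches from about 0.3 to 0.75 m from the base axis. Payload 8.5 kg.
Tool frame: the origin (TCP) lies between the finger pads; the fingertips stand 17 mm ahead of it and the grasp point (between the pads) lies 2 mm behind it; z points along the fingers, y is the line along which they close (so a half turn about z gives the same grasp; the last joint's range is limited). The gripper opens to 88 mm and grips with 3 to 60 N. Pads are 18 mm wide; open, the fingers measure 123 mm over their backs; the gripper's body (75 mm by 187 mm) begins 45 mm behind the grasp point.
Start: joints at [-0.215, 0.381, 1.297, -0, 1.464, -0.215], TCP at [0.55, 0, 0.256] pointing down, gripper open.
Joint ranges: [-3.11, 3.11], [-0.89, 2.33], [0.22, 2.48], [-1.42, 4.56], [0.17, 2.85], [-2.88, 2.88]. Speed limits (rad/s): [2.39, 2.39, 3.14, 3.14, 3.14, 3.14].

INTERFACE

Orientations are given as a unit quaternion [x, y, z, w].
In Python, from rig import arm gives the robot as it stands.
- The arm moves only by the tool drive_tool, never from a script. Its argument "steps" is a list of rows, each an object of numbers: "tx", "ty", "tz": the shift along the world's x, y, z scaled (see below); "rx", "ry", "rz": the turn, a rotation vector about the world's x, y, z scaled (see below). In form: [{"tx": .., "ty": .., "tz": .., "rx": .., "ry": .., "rz": ..}, ...]. A call has 1 to 12 rows; each row shifts and turns the commanded pose from where the row before left it; what a row does not reach is not made up. The controller multiplies each number of a shift by 200 mm and each number of a turn by 5 degrees. A row lasts 1/8 s, in which the tool goes at most 62.5 mm and 10.7 degrees, less where a joint would pass 70% of its speed; a pose out of reach is approached as far as the arm can. A call with a number of a shift or a turn outside -1 to 1 is refused whole. A call with a gripper value outside its range is refused whole. "claw" is the opening, from 0 (shut) to 1 (fully open), set as the call begins (left out, the last holds). The fingers move at their own pace and stop on an object; the grip force is fixed at half the most. Time passes only in rows, so rows that do not move let the fingers close. It gives the time, the measured TCP pose, the force, the opening and the grip force at its end, in the units of the state.
- arm.get_obs(): the state, without advancing time (a new reading comes with each control period).
- arm.camera(name): name is "scene" or "side" or "wrist"; returns a dict with "color" (400x640x3 uint8, red, green, blue), "intrinsics" (3x3 intrinsics, pixels), "cam_to_world" (4x4, takes a point from camera to world coordinates). Camera axes: x right, y down, z forward; pixel columns grow to the right and rows downward; lengths in m; the calibration is good to about 2 mm. A picture is of the moment at which its call begins. There is no depth.
- arm.finish_job(): hands the job in; it is judged then, once.
The state is a dict: "time_s": time; "qpos": joint angles; "joint_vel": joint speeds; "effort": joint torques, N m; "position": TCP position; "tool_rot": TCP orientation; "force": force on the tool from outside, world axes, zero at the start; "torque": the same for the moment, N m; "width": finger opening in m; "gripper_force": force on a finger pad.
Only numpy, scipy, OpenCV 4.12 (cv2) and the standard library are available. Lean on these libraries where they do the work, as an engineer would, in place of code of your own. Each camera call takes 0.05 s, during which the arm holds its last target. There are 200 camera calls.

## Working session

There is one attempt and no reset: what is moved stays moved. The work goes in short steps, Python scripts to look and compute and a tool call to move; the robot and the scene stay as the last step left them, time stands still between calls to the robot, and variables do not carry over. Pictures are saved under pics/ and viewed, at most 10 in all, crops included, and the job is handed in when it is done.

Besides the shell and the picture viewer there is one more tool, called after "Emit:" as name([rows], argument=value, ...), one row to a line, values as JSON. drive_tool: Moves the arm, as the interface text tells. Its arguments: {"type":"object","properties":{"steps":{"type":"array","items":{"type":"object","properties":{"tx":{"type":"number"},"ty":{"type":"number"},"tz":{"type":"number"},"rx":{"type":"number"},"ry":{"type":"number"},"rz":{"type":"number"}}}},"claw":{"type":"number"}},"required":["steps"]}

```bash
mkdir -p pics; ls; cat > h.py <<'E'
import numpy as np, cv2
from rig import arm
def snap(name,fn):
    c=arm.camera(name); cv2.imwrite('pics/'+fn,c['color'][:,:,::-1]); np.savez('pics/'+fn+'.npz',K=c['intrinsics'],T=c['cam_to_world']); return c
def ray(fn,u,v,z):
    d=np.load('pics/'+fn+'.npz'); r=d['T'][:3,:3]@np.linalg.solve(d['K'],[u,v,1]); o=d['T'][:3,3]
    return o+r*(z-o[2])/r[2]
def proj(fn,p):
    d=np.load('pics/'+fn+'.npz'); T=np.linalg.inv(d['T']); q=d['K']@(T[:3,:3]@p+T[:3,3]); return q[:2]/q[2]
E
python3 - <<'E'
from h import *
a=[snap(n,n+'0.png') for n in('scene','side','wrist')]
for c in a: print(c['cam_to_world'].round(3).tolist(),c['intrinsics'].round(0).tolist())
print(arm.get_obs())
im=np.vstack([np.hstack([cv2.resize(cv2.imread('pics/scene0.png'),(400,250)),cv2.resize(cv2.imread('pics/side0.png'),(400,250))])])
E
```

```text
pics
[[0.731, -0.389, 0.56, 0.01], [-0.682, -0.394, 0.616, -0.676], [-0.018, -0.833, -0.554, 0.628], [0.0, 0.0, 0.0, 1.0]] [[465.0, 0.0, 319.0], [0.0, 465.0, 195.0], [0.0, 0.0, 1.0]]
[[0.823, -0.241, 0.514, 0.067], [-0.567, -0.378, 0.732, -0.783], [0.018, -0.894, -0.448, 0.522], [0.0, 0.0, 0.0, 1.0]] [[509.0, 0.0, 317.0], [0.0, 509.0, 202.0], [0.0, 0.0, 1.0]]
[[1.0, 0.001, -0.002, 0.548], [0.0, -0.96, -0.281, 0.072], [-0.002, 0.281, -0.96, 0.384], [0.0, 0.0, 0.0, 1.0]] [[287.0, 0.0, 317.0], [0.0, 287.0, 201.0], [0.0, 0.0, 1.0]]
{'time_s': 0.15, 'qpos': array([-2.15341138e-01,  3.81074915e-01,  1.29800138e+00,  2.80363007e-05,
        1.46360617e+00, -2.15312568e-01]), 'joint_vel': array([-0.00137899, -0.00295668, -0.00164   ,  0.00046505,  0.00197657,
        0.00113306]), 'effort': array([ 2.75231861e-03, -4.38084304e+01, -2.24613369e+01,  7.13452022e-02,
        3.43442336e-02, -8.91773107e-05]), 'position': array([5.49821239e-01, 2.07903164e-05, 2.55290275e-01]), 'tool_rot': array([ 7.07117843e-01,  7.07095509e-01, -2.82348479e-04, -4.66257478e-04]), 'force': array([ 1.29326967, -0.29301503, -0.01355439]), 'torque': array([ 0.03671134, -0.04919737,  0.0068096 ]), 'gripper_force': 0.0, 'width': 0.0880568064186688}
```

View pics/wrist0.png

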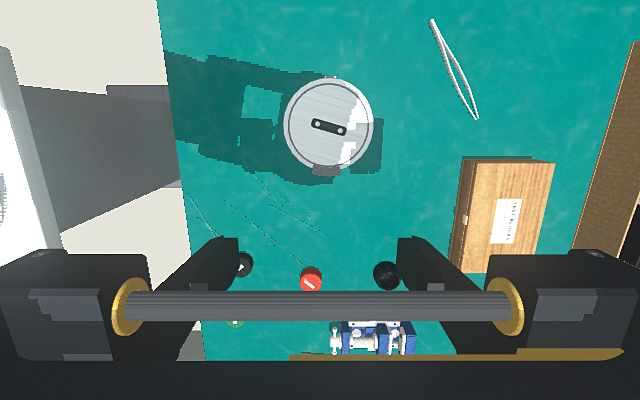

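View pics/scene0.png

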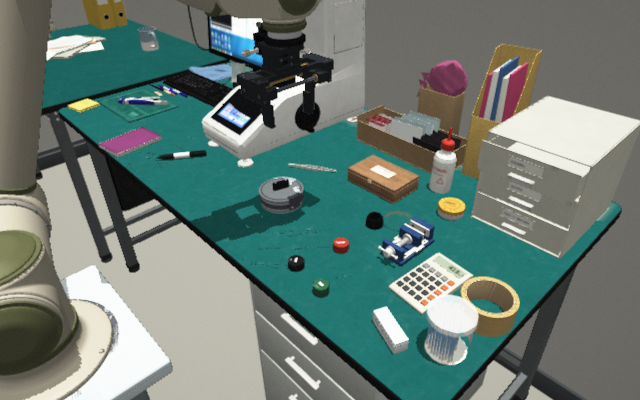

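The wrist view shows the lid centred near (328,124), with the clip on its near side at (326,170) and the screw housing opposite at (330,77). The red puck is at (311,278), and the tweezers and loupe are clear of the work. Next is an enlarged view.

```bash
python3 - <<'E'
from h import *
w=cv2.imread('pics/wrist0.png'); s=cv2.imread('pics/scene0.png'); d=cv2.imread('pics/side0.png')
def cr(im,x,y,w_,h_,k): return cv2.resize(im[y:y+h_,x:x+w_],None,fx=k,fy=k,interpolation=cv2.INTER_CUBIC)
a=cr(w,270,65,120,120,5)[:600,:400*2]   # 600x600
b=cr(w,280,245,50,50,4)
c=cr(s,250,165,66,66,3); 
o=np.zeros((600,800,3),np.uint8); o[:600,:600]=a; o[:200,600:800]=b; o[200:398,600:798]=c; o[400:598,600:798]=cr(s,320,225,66,66,3)[:198,:198]
cv2.imwrite('pics/c1.png',o)
E
```

```text
(no output)
```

View pics/c1.png

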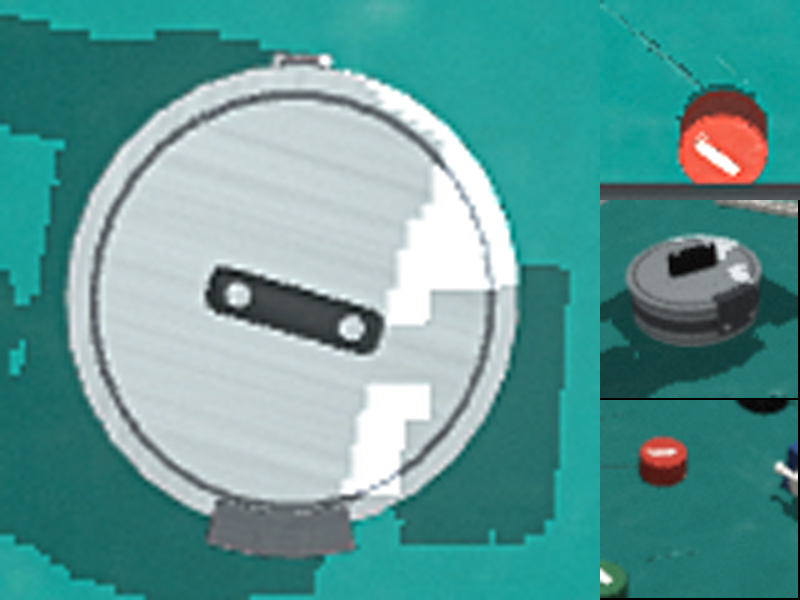

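```bash
python3 - <<'E'
from h import *
f='wrist0.png'
P=lambda u,v,z:ray(f,270+(u+.5)/5-.5,65+(v+.5)/5-.5,z)
for n,p in dict(L=P(67,293,.038),R=P(518,293,.038),T=P(292,63,.038),ring_l=P(93,300,.038),ring_r=P(495,300,.038),rt=P(295,92,.038),rb=P(290,507,.038),bar=P(295,310,.058),b1=P(238,294,.058),b2=P(352,328,.058),clip=P(281,520,.044),cl=P(210,528,.044),crr=P(355,535,.044),clO=P(281,553,.044),hous=P(302,62,.025)).items(): print(n,p.round(4))
Q=lambda u,v,z:ray(f,280+(u+.5)/4-.5,245+(v+.5)/4-.5,z)
print('puck',Q(723-600,150,.019).round(4))
s=lambda u,v,z:ray('scene0.png',250+(u-600)/3,165+(v-200)/3,z)
print('scene lid', s(694,272,.038))
print('scene puck',ray('scene0.png',320+(663-600)/3,225+(449-400)/3,.019), 'green',ray('scene0.png',321,285,.021),'black',ray('scene0.png',296,261,.017))
E
```

```text
L [0.5076 0.0659 0.038 ]
R [0.6126 0.0659 0.038 ]
T [0.5595 0.1154 0.038 ]
ring_l [0.5136 0.0643 0.038 ]
ring_r [0.6074 0.0643 0.038 ]
rt [0.5602 0.1094 0.038 ]
rb [0.5601 0.0157 0.038 ]
bar [0.5601 0.0626 0.058 ]
b1 [0.5475 0.066  0.058 ]
b2 [0.5727 0.0588 0.058 ]
clip [0.5578 0.0136 0.044 ]
cl [0.5408 0.0117 0.044 ]
crr [0.5755 0.01   0.044 ]
clO [0.5578 0.0056 0.044 ]
hous [0.5622 0.1172 0.025 ]
puck [ 0.5375 -0.1562  0.019 ]
scene lid [0.56155227 0.06149268 0.038     ]
scene puck [ 0.54127906 -0.15571643  0.019     ] green [ 0.424382   -0.22019405  0.021     ] black [ 0.43694871 -0.1351074   0.017     ]
```

Emit:
drive_tool([
  {"tx": 0.0042,"ty": 0.026,"tz": -0.05,"rz": 1},
  {"tx": 0.0042,"ty": 0.026,"tz": -0.05,"rz": 1},
  {"tx": 0.0042,"ty": 0.026,"tz": -0.05,"rz": 1},
  {"tx": 0.0042,"ty": 0.026,"tz": -0.05,"rz": 1},
  {"tx": 0.0042,"ty": 0.026,"tz": -0.05,"rz": 1},
  {"tx": 0.0042,"ty": 0.026,"tz": -0.05,"rz": 1},
  {"tx": 0.0042,"ty": 0.026,"tz": -0.05,"rz": 1},
  {"tx": 0.0042,"ty": 0.026,"tz": -0.05,"rz": 1},
  {"tx": 0.0042,"ty": 0.026,"tz": -0.05,"rz": 1},
  {"tx": 0.0042,"ty": 0.026,"tz": -0.05,"rz": 1},
  {"tx": 0.0042,"ty": 0.026,"tz": -0.05,"rz": 1},
  {"tx": 0.0042,"ty": 0.026,"tz": -0.05,"rz": 1},
], claw=0.4)

```text
validation failed for argument at $.st...
```

Emit:
drive_tool([
  {"rz": 1},
  {"rz": 1},
  {"rz": 0.8},
  {},
])

```text
validation failed for argument at $.st...
```

```bash
python3 - <<'E'
from h import *
snap('wrist','w1.png');snap('side','s1.png')
o=arm.get_obs(); print(o['position'],o['tool_rot'],o['time_s'],o['width'],o['force'])
w=cv2.imread('pics/w1.png');s=cv2.imread('pics/s1.png')
uv=proj('s1.png',np.array([.56,.0625,.04])).astype(int); print(uv)
c=s[max(0,uv[1]-75):uv[1]+75,uv[0]-80:uv[0]+80]
w=cv2.resize(w,(480,300)); c=cv2.resize(c,(320,300))
cv2.imwrite('pics/v1.png',np.hstack([w,c]))
E
```

```text
[5.49881340e-01 3.40297128e-05 2.55492452e-01] [ 7.07105798e-01  7.07107700e-01 -1.63221097e-04 -2.54550372e-04] 0.25 0.08796083973151879 [-0.1022034   0.50397539  1.02496634]
[278 198]
```

View pics/v1.png

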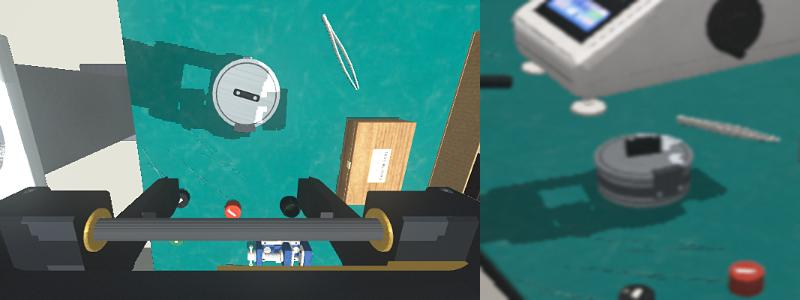

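The moves were refused, so nothing has moved. I'll give every row all six numbers.

Emit:
drive_tool([
  {"tx": 0.004,"ty": 0.026,"tz": -0.05,"rx": 0,"ry": 0,"rz": 1},
  {"tx": 0.004,"ty": 0.026,"tz": -0.05,"rx": 0,"ry": 0,"rz": 1},
  {"tx": 0.004,"ty": 0.026,"tz": -0.05,"rx": 0,"ry": 0,"rz": 1},
  {"tx": 0.004,"ty": 0.026,"tz": -0.05,"rx": 0,"ry": 0,"rz": 1},
  {"tx": 0.004,"ty": 0.026,"tz": -0.05,"rx": 0,"ry": 0,"rz": 1},
  {"tx": 0.004,"ty": 0.026,"tz": -0.05,"rx": 0,"ry": 0,"rz": 1},
  {"tx": 0.004,"ty": 0.026,"tz": -0.05,"rx": 0,"ry": 0,"rz": 1},
  {"tx": 0.004,"ty": 0.026,"tz": -0.05,"rx": 0,"ry": 0,"rz": 1},
  {"tx": 0.004,"ty": 0.026,"tz": -0.05,"rx": 0,"ry": 0,"rz": 1},
  {"tx": 0.004,"ty": 0.026,"tz": -0.05,"rx": 0,"ry": 0,"rz": 1},
  {"tx": 0.004,"ty": 0.026,"tz": -0.05,"rx": 0,"ry": 0,"rz": 1},
  {"tx": 0.004,"ty": 0.026,"tz": -0.05,"rx": 0,"ry": 0,"rz": 1},
], claw=0.4)

```text
time_s: 1.75
position: [0.5596, 0.0626, 0.1353]
tool_rot: [0.257, 0.966, -0.0, -0.0]
force: [0.8, 0.9, -0.1]
width: 0.0353
gripper_force: 0.0
```

Emit:
drive_tool([
  {"tx": 0,"ty": 0,"tz": 0,"rx": 0,"ry": 0,"rz": 1},
  {"tx": 0,"ty": 0,"tz": 0,"rx": 0,"ry": 0,"rz": 1},
  {"tx": 0,"ty": 0,"tz": 0,"rx": 0,"ry": 0,"rz": 0.8},
  {"tx": 0,"ty": 0,"tz": 0,"rx": 0,"ry": 0,"rz": 0},
])

```text
time_s: 2.25
position: [0.5596, 0.0624, 0.1357]
tool_rot: [0.139, 0.99, -0.0, -0.0]
force: [0.1, 0.2, -0.6]
width: 0.0354
gripper_force: 0.0
```

```bash
python3 - <<'E'
from h import *
snap('wrist','w1.png');snap('side','s1.png')
o=arm.get_obs(); print(o['position'],o['tool_rot'],o['time_s'],o['width'],o['force'])
w=cv2.imread('pics/w1.png');s=cv2.imread('pics/s1.png')
uv=proj('s1.png',np.array([.56,.0625,.04])).astype(int); print(uv)
c=s[max(0,uv[1]-75):uv[1]+75,uv[0]-40:uv[0]+40]
c=cv2.resize(c,(267,500))
cv2.imwrite('pics/v1.png',np.hstack([cv2.resize(w[:,107:533],(533,500)),c]))
E
```

```text
[0.55957913 0.06239363 0.13568976] [ 1.39880370e-01  9.90168410e-01 -2.17277407e-05 -4.55525822e-05] 2.35 0.03529433856739451 [-0.33176336 -0.02893484 -0.23508707]
[278 198]
```

View pics/v1.png

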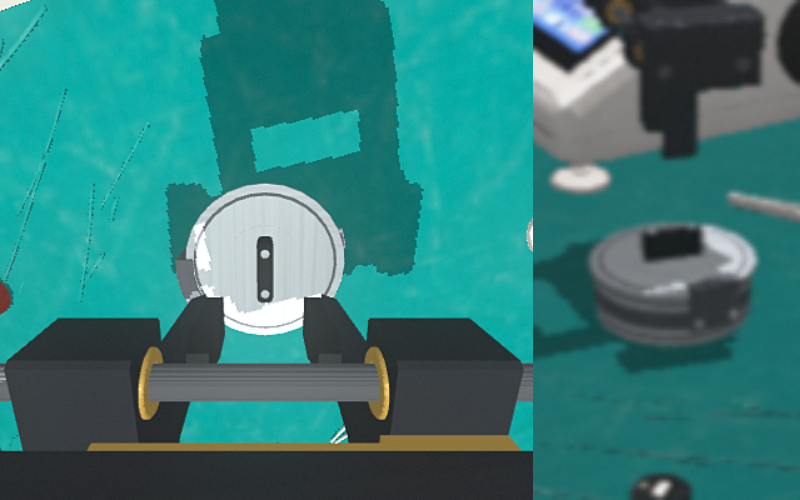

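The bar is centred between the fingers at x 265 and parallel to them. The clip is at (184,280) and the housing at (343,239). I'll descend.

```bash
python3 - <<'E'
from h import *
P=lambda u,v,z:ray('w1.png',107+u*.8,v*.8,z).round(4)
a=P(184,280,.042);b=P(343,239,.02); print(a,b,P(265,236,.058),P(265,302,.058)); print('L/R/T flange',P(187,259,.038),P(344,259,.038),P(265,184,.038),P(265,335,.038))
E
```

```text
[0.5552 0.0086 0.042 ] [0.5636 0.1192 0.02  ] [0.5374 0.0694 0.058 ] [0.5782 0.0577 0.058 ]
L/R/T flange [0.5429 0.0142 0.038 ] [0.5716 0.1142 0.038 ] [0.51   0.0773 0.038 ] [0.6113 0.0484 0.038 ]
```

Emit:
drive_tool([
  {"tx": 0,"ty": 0,"tz": -0.08,"rx": 0,"ry": 0,"rz": 0},
  {"tx": 0,"ty": 0,"tz": -0.08,"rx": 0,"ry": 0,"rz": 0},
  {"tx": 0,"ty": 0,"tz": -0.08,"rx": 0,"ry": 0,"rz": 0},
  {"tx": 0,"ty": 0,"tz": -0.08,"rx": 0,"ry": 0,"rz": 0},
  {"tx": 0,"ty": 0,"tz": -0.05,"rx": 0,"ry": 0,"rz": 0},
  {"tx": 0,"ty": 0,"tz": -0.015,"rx": 0,"ry": 0,"rz": 0},
  {"tx": 0,"ty": 0,"tz": 0,"rx": 0,"ry": 0,"rz": 0},
])

```text
time_s: 3.22
position: [0.5597, 0.0624, 0.0589]
tool_rot: [0.139, 0.99, 0.0, 0.0]
force: [0.7, -0.4, -0.7]
width: 0.035
gripper_force: 0.0
```

Emit:
drive_tool([
  {"tx": 0,"ty": 0,"tz": 0,"rx": 0,"ry": 0,"rz": 0},
  {"tx": 0,"ty": 0,"tz": 0,"rx": 0,"ry": 0,"rz": 0},
  {"tx": 0,"ty": 0,"tz": 0,"rx": 0,"ry": 0,"rz": 0},
  {"tx": 0,"ty": 0,"tz": 0,"rx": 0,"ry": 0,"rz": 0},
], claw=0)

```text
time_s: 3.72
position: [0.5597, 0.0624, 0.059]
tool_rot: [0.139, 0.99, 0.0, 0.0]
force: [-0.7, 1.2, 2.7]
width: 0.01
gripper_force: 30.0
```

Emit:
drive_tool([
  {"tx": 0,"ty": 0,"tz": 0.006,"rx": 0,"ry": 0,"rz": 0},
  {"tx": 0,"ty": 0,"tz": 0,"rx": 0,"ry": 0,"rz": 0},
  {"tx": 0,"ty": -0.0022,"tz": 0.0043,"rx": 0.2,"ry": -0.012,"rz": 0},
  {"tx": 0,"ty": -0.0022,"tz": 0.0043,"rx": 0.2,"ry": -0.012,"rz": 0},
  {"tx": 0,"ty": -0.0022,"tz": 0.0043,"rx": 0.2,"ry": -0.012,"rz": 0},
  {"tx": 0,"ty": 0,"tz": 0,"rx": 0,"ry": 0,"rz": 0},
])

```text
time_s: 4.47
position: [0.5596, 0.0607, 0.0626]
tool_rot: [0.139, 0.99, 0.026, -0.002]
force: [0.2, 0.5, -0.9]
width: 0.0098
gripper_force: 30.0
```

Emit:
drive_tool([
  {"tx": 0,"ty": -0.0025,"tz": 0.0042,"rx": 0.2,"ry": -0.012,"rz": 0},
  {"tx": 0,"ty": -0.0025,"tz": 0.0042,"rx": 0.2,"ry": -0.012,"rz": 0},
  {"tx": 0,"ty": -0.0025,"tz": 0.0042,"rx": 0.2,"ry": -0.012,"rz": 0},
  {"tx": 0,"ty": -0.0027,"tz": 0.0042,"rx": 0.2,"ry": -0.012,"rz": 0},
  {"tx": 0,"ty": -0.0027,"tz": 0.0042,"rx": 0.2,"ry": -0.012,"rz": 0},
  {"tx": 0,"ty": 0,"tz": 0,"rx": 0,"ry": 0,"rz": 0},
])

```text
time_s: 5.22
position: [0.5596, 0.0582, 0.0668]
tool_rot: [0.139, 0.988, 0.07, -0.006]
force: [-0.1, -0.2, -1.3]
width: 0.0097
gripper_force: 30.0
```

Emit:
drive_tool([
  {"tx": 0.0005,"ty": 0.01,"tz": 0,"rx": 0,"ry": 0,"rz": 0},
  {"tx": 0.001,"ty": 0.015,"tz": 0,"rx": 0,"ry": 0,"rz": 0},
  {"tx": 0.001,"ty": 0.015,"tz": 0,"rx": 0,"ry": 0,"rz": 0},
  {"tx": 0.001,"ty": 0.015,"tz": 0,"rx": 0,"ry": 0,"rz": 0},
  {"tx": 0.001,"ty": 0.015,"tz": 0,"rx": 0,"ry": 0,"rz": 0},
  {"tx": 0,"ty": 0,"tz": 0,"rx": 0,"ry": 0,"rz": 0},
])

```text
time_s: 5.98
position: [0.5605, 0.0727, 0.0667]
tool_rot: [0.139, 0.988, 0.07, -0.006]
force: [-0.7, -0.1, -1.6]
width: 0.0096
gripper_force: 30.0
```

Emit:
drive_tool([
  {"tx": 0,"ty": 0,"tz": 0.04,"rx": 0,"ry": 0,"rz": 0},
  {"tx": 0,"ty": 0,"tz": 0.08,"rx": 0,"ry": 0,"rz": 0},
  {"tx": 0,"ty": 0,"tz": 0.08,"rx": 0,"ry": 0,"rz": 0},
  {"tx": -0.02,"ty": 0.1,"tz": 0.02,"rx": -0.2,"ry": 0.012,"rz": 0},
  {"tx": -0.02,"ty": 0.1,"tz": 0,"rx": -0.2,"ry": 0.012,"rz": 0},
  {"tx": -0.02,"ty": 0.1,"tz": 0,"rx": -0.2,"ry": 0.012,"rz": 0},
  {"tx": -0.02,"ty": 0.1,"tz": 0,"rx": -0.2,"ry": 0.012,"rz": 0},
  {"tx": -0.02,"ty": 0.1,"tz": 0,"rx": -0.2,"ry": 0.012,"rz": 0},
  {"tx": -0.02,"ty": 0.1,"tz": 0,"rx": -0.2,"ry": 0.012,"rz": 0},
  {"tx": -0.02,"ty": 0.1,"tz": 0,"rx": -0.2,"ry": 0.012,"rz": 0},
  {"tx": -0.02,"ty": 0.1,"tz": 0,"rx": -0.2,"ry": 0.012,"rz": 0},
  {"tx": 0,"ty": 0,"tz": 0,"rx": 0,"ry": 0,"rz": 0},
])

```text
time_s: 7.48
position: [0.5283, 0.2336, 0.1117]
tool_rot: [0.138, 0.99, 0.0, 0.001]
force: [-0.1, 0.5, -1.3]
width: 0.0097
gripper_force: 30.0
```

Emit:
drive_tool([
  {"tx": 0,"ty": 0,"tz": -0.08,"rx": 0,"ry": 0,"rz": 0},
  {"tx": 0,"ty": 0,"tz": -0.1,"rx": 0,"ry": 0,"rz": 0},
  {"tx": 0,"ty": 0,"tz": -0.1,"rx": 0,"ry": 0,"rz": 0},
  {"tx": 0,"ty": 0,"tz": -0.08,"rx": 0,"ry": 0,"rz": 0},
  {"tx": 0,"ty": 0,"tz": -0.03,"rx": 0,"ry": 0,"rz": 0},
  {"tx": 0,"ty": 0,"tz": -0.02,"rx": 0,"ry": 0,"rz": 0},
  {"tx": 0,"ty": 0,"tz": -0.01,"rx": 0,"ry": 0,"rz": 0},
  {"tx": 0,"ty": 0,"tz": 0,"rx": 0,"ry": 0,"rz": 0},
])

```text
time_s: 8.48
position: [0.5285, 0.2319, 0.0306]
tool_rot: [0.139, 0.99, -0.0, 0.001]
force: [-12.9, -7.5, 34.4]
width: 0.0099
gripper_force: 30.0
```

Emit:
drive_tool([
  {"tx": 0,"ty": 0,"tz": 0.005,"rx": 0,"ry": 0,"rz": 0},
  {"tx": 0,"ty": 0,"tz": 0,"rx": 0,"ry": 0,"rz": 0},
])

```text
time_s: 8.72
position: [0.5285, 0.2319, 0.0307]
tool_rot: [0.139, 0.99, -0.0, 0.001]
force: [-10.1, -5.3, 24.6]
width: 0.0098
gripper_force: 30.0
```

Emit:
drive_tool([
  {"tx": 0,"ty": 0,"tz": 0.01,"rx": 0,"ry": 0,"rz": 0},
  {"tx": 0,"ty": 0,"tz": 0.003,"rx": 0,"ry": 0,"rz": 0},
  {"tx": 0,"ty": 0,"tz": 0,"rx": 0,"ry": 0,"rz": 0},
])

```text
time_s: 9.1
position: [0.5289, 0.2325, 0.0307]
tool_rot: [0.139, 0.99, 0.0, 0.0]
force: [-0.5, -0.6, 5.6]
width: 0.01
gripper_force: 30.0
```

Emit:
drive_tool([
  {"tx": 0,"ty": 0,"tz": 0,"rx": 0,"ry": 0,"rz": 0},
  {"tx": 0,"ty": 0,"tz": 0,"rx": 0,"ry": 0,"rz": 0},
  {"tx": 0,"ty": 0,"tz": 0,"rx": 0,"ry": 0,"rz": 0},
  {"tx": 0,"ty": 0,"tz": 0.05,"rx": 0,"ry": 0,"rz": 0},
  {"tx": 0,"ty": 0,"tz": 0.15,"rx": 0,"ry": 0,"rz": 0},
  {"tx": 0,"ty": 0,"tz": 0.15,"rx": 0,"ry": 0,"rz": 0},
  {"tx": 0,"ty": -0.2,"tz": 0.15,"rx": 0,"ry": 0,"rz": 0},
  {"tx": 0,"ty": -0.2,"tz": 0,"rx": 0,"ry": 0,"rz": 0},
  {"tx": 0,"ty": -0.2,"tz": 0,"rx": 0,"ry": 0,"rz": 0},
  {"tx": 0,"ty": -0.2,"tz": 0,"rx": 0,"ry": 0,"rz": 0},
  {"tx": 0,"ty": -0.2,"tz": 0,"rx": 0,"ry": 0,"rz": 0},
], claw=0.4)

```text
time_s: 10.48
position: [0.5284, 0.0313, 0.1311]
tool_rot: [0.139, 0.99, 0.0, 0.0]
force: [-0.2, 0.5, -0.3]
width: 0.0354
gripper_force: 0.0
```

Emit:
drive_tool([
  {"tx": 0,"ty": -0.2,"tz": 0,"rx": 0,"ry": 0,"rz": 0},
  {"tx": 0,"ty": -0.2,"tz": 0,"rx": 0,"ry": 0,"rz": 0},
  {"tx": 0,"ty": -0.2,"tz": 0,"rx": 0,"ry": 0,"rz": 0},
  {"tx": 0,"ty": -0.2,"tz": 0,"rx": 0,"ry": 0,"rz": 0},
  {"tx": 0.04,"ty": -0.14,"tz": 0,"rx": 0,"ry": 0,"rz": 0},
  {"tx": 0,"ty": 0,"tz": 0,"rx": 0,"ry": 0,"rz": 0},
], claw=0.55)

```text
time_s: 11.22
position: [0.5367, -0.157, 0.1307]
tool_rot: [0.14, 0.99, -0.0, 0.0]
force: [0.4, -0.2, -0.2]
width: 0.0485
gripper_force: 0.0
```

```bash
python3 - <<'E'
from h import *
snap('wrist','w2.png');snap('scene','s2.png')
o=arm.get_obs(); print(o['position'],o['width'],o['time_s'])
w=cv2.imread('pics/w2.png');s=cv2.imread('pics/s2.png')
cv2.imwrite('pics/v2.png',np.hstack([cv2.resize(w[:,107:533],(533,500)),cv2.resize(s[150:310,230:315],(267,500))]))
E
```

```text
[ 0.53621616 -0.1548595   0.13053407] 0.04832503329131358 11.325
```

View pics/v2.png

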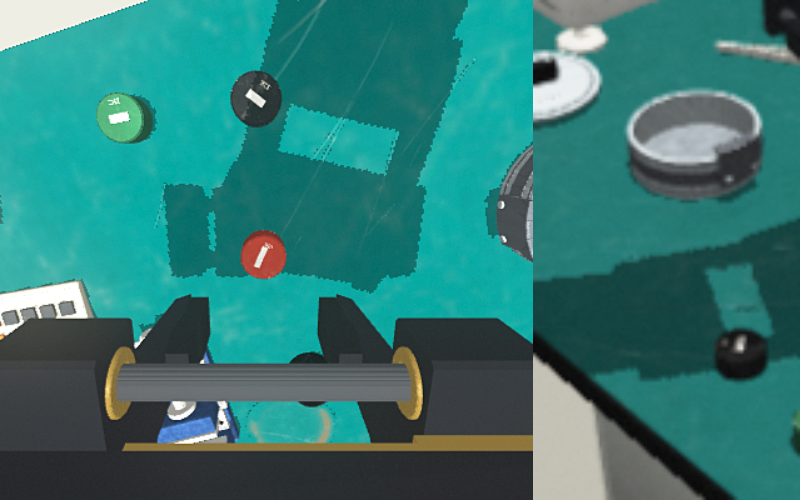

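The dish is open and the lid lies aside on the left. The red puck's top is at (263,254), and the vise edge is around (205,350) in the wrist view.

```bash
python3 - <<'E'
from h import *
P=lambda u,v,z:ray('w2.png',107+u*.8,v*.8,z).round(4)
print(P(263,254,.019),'vise',P(205,352,.03),P(145,335,.0),P(170,410,.03),P(235,400,.03),'loupe',P(310,375,.024))
E
```

```text
[ 0.5348 -0.1571  0.019 ] vise [ 0.5914 -0.2174  0.03  ] [ 0.5795 -0.2695  0.    ] [ 0.6318 -0.2594  0.03  ] [ 0.637  -0.2088  0.03  ] loupe [ 0.6357 -0.149   0.024 ]
```

Emit:
drive_tool([
  {"tx": 0,"ty": -0.006,"tz": -0.1,"rx": 0,"ry": 0,"rz": 0},
  {"tx": 0,"ty": 0,"tz": -0.12,"rx": 0,"ry": 0,"rz": 0},
  {"tx": 0,"ty": 0,"tz": -0.12,"rx": 0,"ry": 0,"rz": 0},
  {"tx": 0,"ty": 0,"tz": -0.12,"rx": 0,"ry": 0,"rz": 0},
  {"tx": 0,"ty": 0,"tz": -0.06,"rx": 0,"ry": 0,"rz": 0},
  {"tx": 0,"ty": 0,"tz": -0.026,"rx": 0,"ry": 0,"rz": 0},
  {"tx": 0,"ty": 0,"tz": 0,"rx": 0,"ry": 0,"rz": 0},
  {"tx": 0,"ty": 0,"tz": 0,"rx": 0,"ry": 0,"rz": 0},
])

```text
time_s: 12.32
position: [0.5368, -0.1568, 0.0218]
tool_rot: [0.139, 0.99, -0.0, 0.001]
force: [-0.0, 0.2, 0.1]
width: 0.0485
gripper_force: 0.0
```

Emit:
drive_tool([
  {"tx": 0,"ty": 0,"tz": 0,"rx": 0,"ry": 0,"rz": 0},
  {"tx": 0,"ty": 0,"tz": 0,"rx": 0,"ry": 0,"rz": 0},
  {"tx": 0,"ty": 0,"tz": 0,"rx": 0,"ry": 0,"rz": 0},
  {"tx": 0,"ty": 0,"tz": 0,"rx": 0,"ry": 0,"rz": 0},
], claw=0.2)

```text
time_s: 12.82
position: [0.5366, -0.1568, 0.0214]
tool_rot: [0.139, 0.99, -0.0, 0.0]
force: [-1.1, -0.1, 4.8]
width: 0.0316
gripper_force: 30.0
```

Emit:
drive_tool([
  {"tx": 0,"ty": 0,"tz": 0.08,"rx": 0,"ry": 0,"rz": 0},
  {"tx": 0,"ty": 0,"tz": 0.16,"rx": 0,"ry": 0,"rz": 0},
  {"tx": 0,"ty": 0,"tz": 0.16,"rx": 0,"ry": 0,"rz": 0},
  {"tx": 0.014,"ty": 0.14,"tz": 0,"rx": 0,"ry": 0,"rz": 0},
  {"tx": 0.014,"ty": 0.14,"tz": 0,"rx": 0,"ry": 0,"rz": 0},
  {"tx": 0.014,"ty": 0.14,"tz": 0,"rx": 0,"ry": 0,"rz": 0},
  {"tx": 0.014,"ty": 0.14,"tz": 0,"rx": 0,"ry": 0,"rz": 0},
  {"tx": 0.014,"ty": 0.14,"tz": 0,"rx": 0,"ry": 0,"rz": 0},
  {"tx": 0.014,"ty": 0.14,"tz": 0,"rx": 0,"ry": 0,"rz": 0},
  {"tx": 0.014,"ty": 0.14,"tz": 0,"rx": 0,"ry": 0,"rz": 0},
  {"tx": 0.014,"ty": 0.12,"tz": 0,"rx": 0,"ry": 0,"rz": 0},
  {"tx": 0,"ty": 0,"tz": 0,"rx": 0,"ry": 0,"rz": 0},
])

```text
time_s: 14.32
position: [0.5589, 0.0645, 0.1019]
tool_rot: [0.138, 0.99, 0.0, 0.0]
force: [0.6, -0.2, -0.3]
width: 0.0316
gripper_force: 30.0
```

```bash
python3 - <<'E'
from h import *
snap('wrist','w3.png');snap('scene','s3.png')
o=arm.get_obs(); print(o['position'],o['width'],o['time_s'])
w=cv2.imread('pics/w3.png');s=cv2.imread('pics/s3.png')
cv2.imwrite('pics/v3.png',np.hstack([cv2.resize(w[:,107:533],(533,500)),cv2.resize(s[120:280,230:315],(267,500))]))
E
```

```text
[0.55886798 0.06295356 0.10159214] 0.031046859106456406 14.425
```

View pics/v3.png

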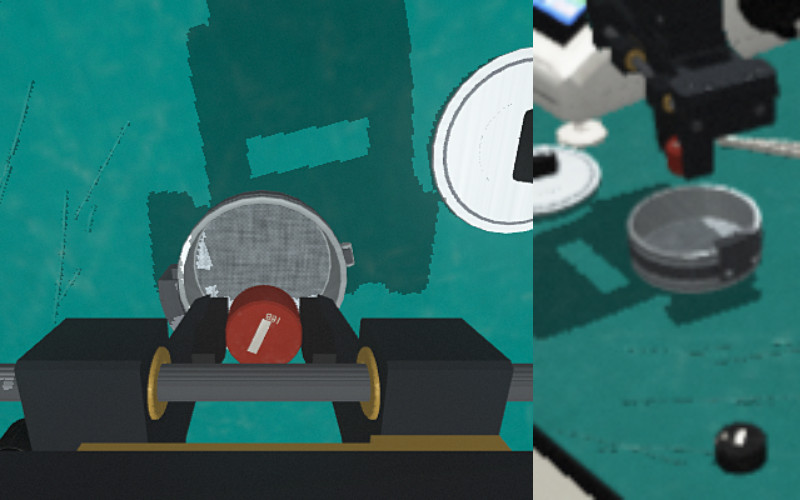

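The puck is held upright over the open dish, whose rim spans about (180..347, 193..), so I can descend.

Emit:
drive_tool([
  {"tx": 0,"ty": 0,"tz": -0.08,"rx": 0,"ry": 0,"rz": 0},
  {"tx": 0,"ty": 0,"tz": -0.1,"rx": 0,"ry": 0,"rz": 0},
  {"tx": 0,"ty": 0,"tz": -0.1,"rx": 0,"ry": 0,"rz": 0},
  {"tx": 0,"ty": 0,"tz": -0.06,"rx": 0,"ry": 0,"rz": 0},
  {"tx": 0,"ty": 0,"tz": -0.025,"rx": 0,"ry": 0,"rz": 0},
  {"tx": 0,"ty": 0,"tz": -0.01,"rx": 0,"ry": 0,"rz": 0},
  {"tx": 0,"ty": 0,"tz": 0,"rx": 0,"ry": 0,"rz": 0},
  {"tx": 0,"ty": 0,"tz": 0,"rx": 0,"ry": 0,"rz": 0},
])

```text
time_s: 15.42
position: [0.5591, 0.0633, 0.0266]
tool_rot: [0.139, 0.99, 0.0, 0.0]
force: [0.4, 0.2, 0.9]
width: 0.0312
gripper_force: 30.0
```

```bash
python3 - <<'E'
from h import *
P=lambda u,v,z:ray('w3.png',107+u*.8,v*.8,z).round(4)
print(P(264,193,.034),P(347,285,.034),P(180,270,.034), 'clip',P(172,280,.042),'hous',P(347,254,.02))
print('pred',np.array([.559,.063])+.05*np.array([-.961,.276]),'lid',P(488,47,.01),P(433,142,.01),P(503,233,.01))
E
```

```text
[0.511  0.0781 0.034 ] [0.5761 0.1103 0.034 ] [0.5404 0.019  0.034 ] clip [0.5427 0.0153 0.042 ] hous [0.5624 0.1165 0.02  ]
pred [0.51095 0.0768 ] lid [0.4707 0.2175 0.01  ] [0.5123 0.1812 0.01  ] [0.5793 0.2158 0.01  ]
```

Dish is where expected. I'll lower 0.5 mm at a time to contact.

Emit:
drive_tool([
  {"tx": 0,"ty": 0,"tz": -0.003,"rx": 0,"ry": 0,"rz": 0},
  {"tx": 0,"ty": 0,"tz": -0.002,"rx": 0,"ry": 0,"rz": 0},
  {"tx": 0,"ty": 0,"tz": 0,"rx": 0,"ry": 0,"rz": 0},
])

```text
time_s: 15.8
position: [0.559, 0.0633, 0.0254]
tool_rot: [0.139, 0.99, 0.0, 0.0]
force: [-1.7, 0.3, 4.5]
width: 0.0313
gripper_force: 30.0
```

Emit:
drive_tool([
  {"tx": 0,"ty": 0,"tz": 0,"rx": 0,"ry": 0,"rz": 0},
  {"tx": 0,"ty": 0,"tz": 0,"rx": 0,"ry": 0,"rz": 0},
  {"tx": 0,"ty": 0,"tz": 0,"rx": 0,"ry": 0,"rz": 0},
  {"tx": 0,"ty": 0,"tz": 0.03,"rx": 0,"ry": 0,"rz": 0},
  {"tx": 0,"ty": 0,"tz": 0.1,"rx": 0,"ry": 0,"rz": 0},
  {"tx": 0,"ty": 0,"tz": 0.15,"rx": 0,"ry": 0,"rz": 0},
  {"tx": 0,"ty": 0,"tz": 0.15,"rx": 0,"ry": 0,"rz": 0},
  {"tx": 0,"ty": 0,"tz": 0,"rx": 0,"ry": 0,"rz": 0},
], claw=0.48)

```text
time_s: 16.8
position: [0.5598, 0.0633, 0.1133]
tool_rot: [0.139, 0.99, 0.0, 0.002]
force: [-0.1, 0.4, -0.0]
width: 0.0424
gripper_force: 0.0
```

```bash
python3 - <<'E'
from h import *
snap('wrist','w4.png');snap('scene','s4.png')
o=arm.get_obs(); print(o['position'],o['width'],o['time_s'])
w=cv2.imread('pics/w4.png');s=cv2.imread('pics/s4.png')
cv2.imwrite('pics/v4.png',np.hstack([cv2.resize(w[:,107:533],(533,500)),cv2.resize(s[120:280,230:315],(267,500))]))
E
```

```text
[0.55858207 0.06332127 0.11080608] 0.042379936679612165 16.9
```

View pics/v4.png

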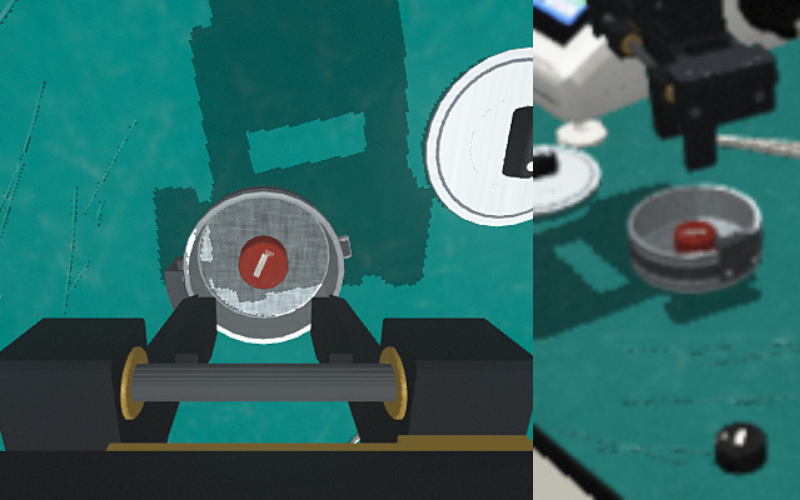

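The puck stands in the middle of the dish at (263,262). Next I'll fetch the lid.

Emit:
drive_tool([
  {"tx": -0.019,"ty": 0.106,"tz": 0,"rx": 0,"ry": 0,"rz": 0},
  {"tx": -0.019,"ty": 0.106,"tz": 0,"rx": 0,"ry": 0,"rz": 0},
  {"tx": -0.019,"ty": 0.106,"tz": 0,"rx": 0,"ry": 0,"rz": 0},
  {"tx": -0.019,"ty": 0.106,"tz": 0,"rx": 0,"ry": 0,"rz": 0},
  {"tx": -0.019,"ty": 0.106,"tz": 0,"rx": 0,"ry": 0,"rz": 0},
  {"tx": -0.018,"ty": 0.106,"tz": 0,"rx": 0,"ry": 0,"rz": 0},
  {"tx": -0.018,"ty": 0.106,"tz": 0,"rx": 0,"ry": 0,"rz": 0},
  {"tx": -0.018,"ty": 0.104,"tz": 0,"rx": 0,"ry": 0,"rz": 0},
  {"tx": 0,"ty": 0,"tz": -0.15,"rx": 0,"ry": 0,"rz": 0},
  {"tx": 0,"ty": 0,"tz": -0.1,"rx": 0,"ry": 0,"rz": 0},
  {"tx": 0,"ty": 0,"tz": 0,"rx": 0,"ry": 0,"rz": 0},
], claw=0.4)

```text
time_s: 18.27
position: [0.5281, 0.2326, 0.0594]
tool_rot: [0.139, 0.99, -0.001, -0.002]
force: [-0.8, -0.3, 0.4]
width: 0.0353
gripper_force: 0.0
```

```bash
python3 - <<'E'
from h import *
P=lambda u,v,z:ray('w4.png',107+u*.8,v*.8,z).round(4)
a=[P(185,262,.034),P(344,262,.034),P(264,187,.034),P(264,343,.034)]
print((a[0]+a[1])/2,(a[2]+a[3])/2,'puck',P(263,262,.021),'clip',P(174,283,.042),'hous',P(347,246,.02))
E
```

```text
[0.55395 0.06535 0.034  ] [0.5589 0.0636 0.034 ] puck [0.5578 0.0633 0.021 ] clip [0.5492 0.0105 0.042 ] hous [0.5626 0.1181 0.02  ]
```

Emit:
drive_tool([
  {"tx": 0.004,"ty": 0,"tz": -0.08,"rx": 0,"ry": 0,"rz": 0},
  {"tx": 0,"ty": 0,"tz": -0.045,"rx": 0,"ry": 0,"rz": 0},
  {"tx": 0,"ty": 0,"tz": -0.01,"rx": 0,"ry": 0,"rz": 0},
  {"tx": 0,"ty": 0,"tz": 0,"rx": 0,"ry": 0,"rz": 0},
  {"tx": 0,"ty": 0,"tz": 0,"rx": 0,"ry": 0,"rz": 0},
])

```text
time_s: 18.9
position: [0.5301, 0.2325, 0.0345]
tool_rot: [0.139, 0.99, 0.0, 0.0]
force: [-0.5, -0.0, -0.3]
width: 0.0351
gripper_force: 0.0
```

Emit:
drive_tool([
  {"tx": -0.006,"ty": 0,"tz": -0.012,"rx": 0,"ry": 0,"rz": 0},
  {"tx": 0,"ty": 0,"tz": -0.007,"rx": 0,"ry": 0,"rz": 0},
  {"tx": 0,"ty": 0,"tz": 0,"rx": 0,"ry": 0,"rz": 0},
  {"tx": 0,"ty": 0,"tz": 0,"rx": 0,"ry": 0,"rz": 0},
])

```text
time_s: 19.4
position: [0.5287, 0.2325, 0.0303]
tool_rot: [0.139, 0.99, -0.0, 0.0]
force: [-0.2, 0.2, -0.1]
width: 0.0352
gripper_force: 0.0
```

Emit:
drive_tool([
  {"tx": 0,"ty": 0,"tz": 0,"rx": 0,"ry": 0,"rz": 0},
  {"tx": 0,"ty": 0,"tz": 0,"rx": 0,"ry": 0,"rz": 0},
  {"tx": 0,"ty": 0,"tz": 0,"rx": 0,"ry": 0,"rz": 0},
  {"tx": 0,"ty": 0,"tz": 0,"rx": 0,"ry": 0,"rz": 0},
], claw=0)

```text
time_s: 19.9
position: [0.5287, 0.2325, 0.0303]
tool_rot: [0.139, 0.99, 0.0, -0.0]
force: [0.2, 0.1, -0.4]
width: 0.0095
gripper_force: 30.0
```

Emit:
drive_tool([
  {"tx": 0,"ty": 0,"tz": 0.06,"rx": 0,"ry": 0,"rz": 0},
  {"tx": 0,"ty": 0,"tz": 0.14,"rx": 0,"ry": 0,"rz": 0},
  {"tx": 0,"ty": 0,"tz": 0.2,"rx": 0,"ry": 0,"rz": 0},
  {"tx": 0.02,"ty": -0.097,"tz": 0,"rx": 0.2,"ry": -0.012,"rz": 0},
  {"tx": 0.02,"ty": -0.097,"tz": 0,"rx": 0.2,"ry": -0.012,"rz": 0},
  {"tx": 0.02,"ty": -0.097,"tz": 0,"rx": 0.2,"ry": -0.012,"rz": 0},
  {"tx": 0.02,"ty": -0.097,"tz": 0,"rx": 0.2,"ry": -0.012,"rz": 0},
  {"tx": 0.02,"ty": -0.097,"tz": 0,"rx": 0.2,"ry": -0.012,"rz": 0},
  {"tx": 0.02,"ty": -0.097,"tz": 0,"rx": 0.2,"ry": -0.012,"rz": 0},
  {"tx": 0.02,"ty": -0.097,"tz": 0,"rx": 0.2,"ry": -0.012,"rz": 0},
  {"tx": 0.02,"ty": -0.097,"tz": 0,"rx": 0.2,"ry": -0.012,"rz": 0},
  {"tx": 0,"ty": 0,"tz": 0,"rx": 0,"ry": 0,"rz": 0},
])

```text
time_s: 21.4
position: [0.561, 0.0762, 0.1109]
tool_rot: [0.14, 0.988, 0.07, -0.005]
force: [-0.4, 0.4, -1.6]
width: 0.0099
gripper_force: 30.0
```

Emit:
drive_tool([
  {"tx": 0,"ty": 0,"tz": 0,"rx": 0,"ry": 0,"rz": 0},
])

```text
time_s: 21.52
position: [0.5605, 0.0779, 0.1106]
tool_rot: [0.139, 0.988, 0.07, -0.006]
force: [-0.4, 0.3, -0.9]
width: 0.01
gripper_force: 30.0
```

Emit:
drive_tool([
  {"tx": 0,"ty": 0,"tz": -0.07,"rx": 0,"ry": 0,"rz": 0},
  {"tx": 0,"ty": 0,"tz": -0.07,"rx": 0,"ry": 0,"rz": 0},
  {"tx": 0,"ty": 0,"tz": -0.05,"rx": 0,"ry": 0,"rz": 0},
  {"tx": 0,"ty": 0,"tz": -0.022,"rx": 0,"ry": 0,"rz": 0},
  {"tx": 0,"ty": 0,"tz": -0.006,"rx": 0,"ry": 0,"rz": 0},
  {"tx": 0,"ty": 0,"tz": 0,"rx": 0,"ry": 0,"rz": 0},
  {"tx": 0,"ty": 0,"tz": 0,"rx": 0,"ry": 0,"rz": 0},
])

```text
time_s: 22.4
position: [0.5608, 0.0773, 0.067]
tool_rot: [0.139, 0.988, 0.07, -0.005]
force: [-0.2, -0.1, -1.3]
width: 0.0095
gripper_force: 30.0
```

```bash
python3 - <<'E'
from h import *
snap('side','s5.png');snap('scene','c5.png')
o=arm.get_obs(); print(o['position'],o['force'])
s=cv2.imread('pics/s5.png');c=cv2.imread('pics/c5.png')
cv2.imwrite('pics/v5.png',np.hstack([cv2.resize(s[150:250,225:325],(400,400),interpolation=2),cv2.resize(c[140:240,230:330],(400,400),interpolation=2)]))
E
```

```text
[0.56078528 0.07726977 0.06699992] [-0.44472586 -0.07738718 -1.461207  ]
```

View pics/v5.png

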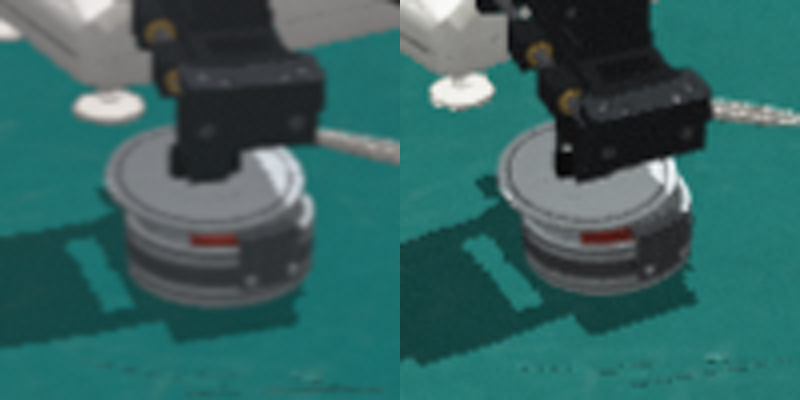

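The lid is tilted with its near edge low, over the opening and just short of the clip at about (270,235). I'll lower it slightly and slide it under.

Emit:
drive_tool([
  {"tx": 0,"ty": 0,"tz": -0.004,"rx": 0,"ry": 0,"rz": 0},
  {"tx": -0.001,"ty": -0.015,"tz": 0,"rx": 0,"ry": 0,"rz": 0},
  {"tx": -0.001,"ty": -0.015,"tz": 0,"rx": 0,"ry": 0,"rz": 0},
  {"tx": -0.001,"ty": -0.015,"tz": 0,"rx": 0,"ry": 0,"rz": 0},
  {"tx": -0.001,"ty": -0.01,"tz": 0,"rx": 0,"ry": 0,"rz": 0},
  {"tx": 0,"ty": 0,"tz": 0,"rx": 0,"ry": 0,"rz": 0},
])

```text
time_s: 23.25
position: [0.5599, 0.0661, 0.0659]
tool_rot: [0.139, 0.988, 0.07, -0.006]
force: [-0.5, -0.7, -1.9]
width: 0.0092
gripper_force: 30.0
```

Emit:
drive_tool([
  {"tx": 0,"ty": -0.01,"tz": 0.001,"rx": 0,"ry": 0,"rz": 0},
  {"tx": 0,"ty": -0.01,"tz": 0,"rx": 0,"ry": 0,"rz": 0},
  {"tx": 0,"ty": -0.01,"tz": 0,"rx": 0,"ry": 0,"rz": 0},
  {"tx": 0,"ty": -0.005,"tz": 0,"rx": 0,"ry": 0,"rz": 0},
  {"tx": 0,"ty": 0,"tz": 0,"rx": 0,"ry": 0,"rz": 0},
])

```text
time_s: 23.88
position: [0.5599, 0.0592, 0.0661]
tool_rot: [0.139, 0.988, 0.07, -0.006]
force: [0.6, 0.8, -1.6]
width: 0.0099
gripper_force: 30.0
```

Emit:
drive_tool([
  {"tx": 0,"ty": 0.0027,"tz": -0.0042,"rx": -0.2,"ry": 0.012,"rz": 0},
  {"tx": 0,"ty": 0.0027,"tz": -0.0042,"rx": -0.2,"ry": 0.012,"rz": 0},
  {"tx": 0,"ty": 0.0025,"tz": -0.0042,"rx": -0.2,"ry": 0.012,"rz": 0},
  {"tx": 0,"ty": 0.0025,"tz": -0.0042,"rx": -0.2,"ry": 0.012,"rz": 0},
  {"tx": 0,"ty": 0,"tz": 0,"rx": 0,"ry": 0,"rz": 0},
])

```text
time_s: 24.5
position: [0.5598, 0.0617, 0.0627]
tool_rot: [0.139, 0.99, 0.035, -0.003]
force: [-0.7, -0.0, -0.7]
width: 0.0098
gripper_force: 30.0
```

Emit:
drive_tool([
  {"tx": 0,"ty": 0.0023,"tz": -0.0042,"rx": -0.2,"ry": 0.012,"rz": 0},
  {"tx": 0,"ty": 0.0022,"tz": -0.0042,"rx": -0.2,"ry": 0.012,"rz": 0},
  {"tx": 0,"ty": 0,"tz": 0,"rx": 0,"ry": 0,"rz": 0},
])

```text
time_s: 24.88
position: [0.5598, 0.0625, 0.061]
tool_rot: [0.139, 0.99, 0.017, -0.001]
force: [1.4, 0.9, -0.9]
width: 0.0099
gripper_force: 30.0
```

Emit:
drive_tool([
  {"tx": 0,"ty": 0.0015,"tz": -0.0042,"rx": -0.2,"ry": 0.012,"rz": 0},
  {"tx": 0,"ty": 0.0008,"tz": -0.0042,"rx": -0.2,"ry": 0.012,"rz": 0},
  {"tx": 0,"ty": 0,"tz": 0,"rx": 0,"ry": 0,"rz": 0},
  {"tx": 0,"ty": 0,"tz": 0,"rx": 0,"ry": 0,"rz": 0},
])

```text
time_s: 25.38
position: [0.5599, 0.0628, 0.0594]
tool_rot: [0.139, 0.99, 0.0, -0.0]
force: [-0.7, 0.0, -0.7]
width: 0.0099
gripper_force: 30.0
```

Level. Now to lower gently to contact.

Emit:
drive_tool([
  {"tx": 0,"ty": 0,"tz": -0.004,"rx": 0,"ry": 0,"rz": 0},
  {"tx": 0,"ty": 0,"tz": -0.001,"rx": 0,"ry": 0,"rz": 0},
  {"tx": 0,"ty": 0,"tz": 0,"rx": 0,"ry": 0,"rz": 0},
])

```text
time_s: 25.75
position: [0.5599, 0.0627, 0.0584]
tool_rot: [0.139, 0.99, 0.0, -0.0]
force: [-0.1, -0.1, -1.4]
width: 0.0097
gripper_force: 30.0
```

Emit:
drive_tool([
  {"tx": 0,"ty": 0,"tz": -0.002,"rx": 0,"ry": 0,"rz": 0},
  {"tx": 0,"ty": 0,"tz": 0,"rx": 0,"ry": 0,"rz": 0},
  {"tx": 0,"ty": 0,"tz": 0,"rx": 0,"ry": 0,"rz": 0},
])

```text
time_s: 26.12
position: [0.5599, 0.0627, 0.0583]
tool_rot: [0.139, 0.99, -0.0, 0.0]
force: [-1.8, -0.0, 5.3]
width: 0.0098
gripper_force: 30.0
```

Contact, seated. I'll release, rise and look.

Emit:
drive_tool([
  {"tx": 0,"ty": 0,"tz": 0,"rx": 0,"ry": 0,"rz": 0},
  {"tx": 0,"ty": 0,"tz": 0,"rx": 0,"ry": 0,"rz": 0},
  {"tx": 0,"ty": 0,"tz": 0,"rx": 0,"ry": 0,"rz": 0},
  {"tx": 0,"ty": 0,"tz": 0.03,"rx": 0,"ry": 0,"rz": 0},
  {"tx": 0,"ty": 0,"tz": 0.1,"rx": 0,"ry": 0,"rz": 0},
  {"tx": 0,"ty": 0,"tz": 0.2,"rx": 0,"ry": 0,"rz": 0},
  {"tx": 0,"ty": 0,"tz": 0.25,"rx": 0,"ry": 0,"rz": 0},
  {"tx": 0,"ty": 0,"tz": 0,"rx": 0,"ry": 0,"rz": 0},
  {"tx": 0,"ty": 0,"tz": 0,"rx": 0,"ry": 0,"rz": 0},
], claw=0.4)

```text
time_s: 27.25
position: [0.5595, 0.0628, 0.1736]
tool_rot: [0.139, 0.99, -0.0, -0.0]
force: [-0.9, 0.2, -0.8]
width: 0.035
gripper_force: 0.0
```

```bash
python3 - <<'E'
from h import *
snap('side','s6.png');snap('wrist','w6.png')
o=arm.get_obs(); print(o['position'],o['force'],o['time_s'])
w=cv2.imread('pics/w6.png');s=cv2.imread('pics/s6.png')
uv=proj('w6.png',np.array([.559,.063,.038])).astype(int);print(uv)
x0,y0=uv-45
cv2.imwrite('pics/v6.png',np.hstack([cv2.resize(w[y0:y0+90,x0:x0+90],(450,450),interpolation=2),cv2.resize(s[160:250,235:305],(350,450),interpolation=2)]));print(x0,y0)
E
```

```text
[0.55934447 0.06277781 0.17278727] [-0.17795872 -0.18592934  0.31146444] 27.35
[318 198]
273 153
```

View pics/v6.png

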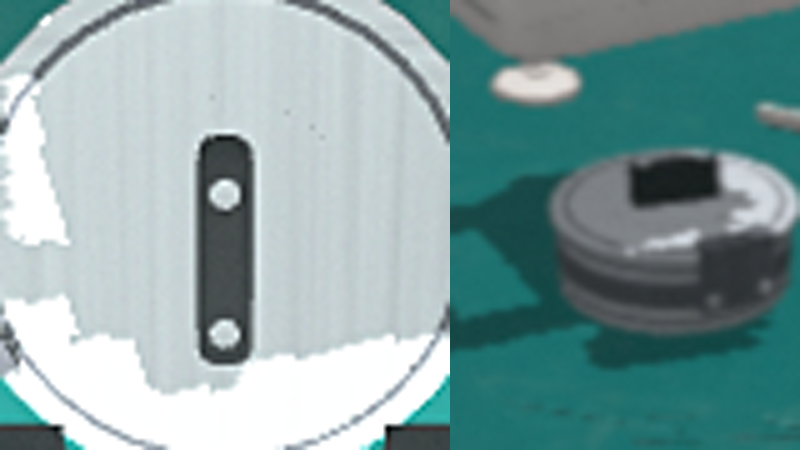

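The lid lies flat with its edge under the clip, and the bar is in the same place as at the start. Handing in.

```bash
python3 - <<'E'
from h import *
a,b=[cv2.cvtColor(cv2.imread('pics/'+f),cv2.COLOR_BGR2GRAY)[165:245,235:320].astype(np.float32) for f in('side0.png','s6.png')]
print(cv2.phaseCorrelate(a,b)); print(arm.finish_job())
E
```

```text
((0.2560470026908206, 0.2040032575636559), 0.7251634560690986)
the job is handed in; nothing more can be done
None
```

The red specimen stands upright in the middle of the dish, and the lid is back on flat with its edge under the clip; the job took about 27 s and is handed in.

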